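# Dock the tall reagent pack

### The job

Push the tall reagent pack across the worktop into the low metal docking frame until it stands fully home, its front flat against the frame's back stop. Push it only at its low base so that it slides upright and does not tip; do not touch the tall tank above the base, do not grasp or lift the pack, and leave the bottles and the cup beside it where they stand.

Things in the scene. Friction and masses are not known exactly. Their poses are not given: they have to be found in the camera images.
- pack: Loose reagent pack, 0.6 to 1 kg; its base is a grey block 140 mm (x) x 110 mm (y) x 40 mm high; origin at its underside's centre, z up, +x the front that enters the frame first. The tank covers the base from x = -25 to +70 mm; the rear 45 mm are a low step with room for a hand above. Front corners rounded (15 mm). Slides with friction about 0.5 to 0.7; pushed high up it tips over its front edge.
- push_face (a point): Centre of the flat rear face of the pack's base, the face to push on: 110 mm wide, z = 0 to 40 mm. In the pack's axes it lies at x = -70 mm, z = 20 mm; axes as the pack's.
- tank: The pack's tall tank, fixed on the base: white box 95 mm (x) x 110 mm (y), from 40 to 190 mm above the worktop, with two grey screw caps on top up to 205 mm. Origin at the centre of its underside, axes as the pack's. Not to be touched.
- dock: Docking frame of bare aluminium, fixed to the worktop, open towards the robot, without a floor: the pack slides in on the worktop along the frame's +x. Origin on the worktop exactly where the pack's origin lies when home; axes as the pack's when home. A pack that is home sticks out 38 mm behind the frame's flares.
- stop_face (a point): Centre of the inner face of the frame's back stop: x = +70 mm in the frame's axes, z = 20 mm (stop 40 mm high). Two side rails, 30 mm high, 12 mm thick, have inner faces at y = +-60 mm (5 mm play each side of the pack) from x = +70 to +4 mm, then flare outwards to y = +-80 mm at x = -32 mm. Axes as the frame's.
- tall_bottle: Bystander: beige bottle with dark cap, diameter 62 mm, 146 mm high, loose, standing to the left of the frame; origin at the centre of its underside. Must stay.
- small_bottle: Bystander: small white bottle with cap, diameter 48 mm, 105 mm high, loose, standing to the right of the way into the frame; origin at the centre of its underside. Must stay.
- capped_cup: Bystander: small cup with screw lid, diameter 48 mm, 50 mm high, loose, standing to the left of the pack's way; origin at the centre of its underside. Must stay.

How it is judged:
By the outcome, as a careful person would: the job done as asked, in the order asked, and still so for the second after the job is handed in, with the robot touching nothing.
It also fails if it takes over 45 s, if anything falls off the work surface, if the arm or the gripper's body presses on something with over 40 N, if the wrist force passes 120 N, or if a joint passes its speed limit or range.

### The arm

A 6-joint arm with a two-finger parallel gripper is mounted at the origin on a cart in front of the work surface, level with it; the furniture and walls round the work are solid. World frame = base frame: x ahead of the robot, y to its left, z up, the work surface at z = 0. Lengths are in m, angles in rad, forces in N, time in s.
With the tool pointing down it reaches from about 0.275 to 0.725 m from the base axis. Payload 15.9 kg.
Tool frame: the origin (TCP) lies at the very end of the fingers, on their centre line; the grasp point (between the pads) lies 19 mm behind it (r.pinch_z is the distance from the TCP to the grasp point, in m); z points along the fingers, x is the direction in which the jaws open and shut, and the axes are right-handed (so a half turn about z gives the same grasp; the last joint's range is limited). The gripper opens to 85 mm and grips with 20 to 120 N. Pads are 22 mm wide; open, the fingers measure 114 mm over their backs; the gripper's body (76 mm by 85 mm) begins 54 mm behind the grasp point. The pads swing forward as they close: fully open they stand 13 mm farther back than shut.
Start: joints at [-1.323, 0.213, -0.034, 1.323, 0, 1.571], TCP at [0.123, -0.485, 0.231] pointing down, gripper open.
Joint ranges: [-2.98, 2.98], [-0.74, 1.72], [-1.14, 1.35], [-2.1, 2.04], [-1.57, 1.44], [-3.14, 3.14]. Speed limits (rad/s): [1.89, 1.89, 2.39, 2.57, 3.14, 3.14].

### API

Orientations are given as a unit quaternion [x, y, z, w].
In Python, from bench import sensors, cams, ticket, r gives the robot as it stands.
- The arm moves only by the shell command python3 -m inch 'ROWS' [FORCE]. ROWS is JSON, a list of rows, each a list of 3 entries, a list of its own where there are three numbers: the opening, from 0 (shut) to 1 (fully open), then the shift along the world's x, y, z in mm, then the turn, a rotation vector about the world's x, y, z in degrees. A call has 1 to 12 rows; each row is the pose to reach, as a shift and turn from the pose measured when the call began; what a row does not reach only later rows make up. A row lasts 1/10 s, in which the tool goes at most 50 mm and 8.59 degrees, less where a joint would pass 70% of its speed; a pose out of reach is approached as far as the arm can. A call with a gripper value outside its range is refused whole. The fingers move at their own pace and stop on an object; FORCE is the grip in N (left out, the last holds). Time passes only in rows, so rows that repeat a pose let the fingers close. It gives the time, the measured TCP pose, the force and the opening at its end, in the units of the state.
- sensors.read_state(): the state, without advancing time (a new reading comes with each control period).
- cams.capture(name): name is "scene" or "top"; returns a dict with "img" (480x640x3 uint8, red, green, blue), "range_z" (480x640 float32, m along the optical axis (not along the pixel's ray), 0 where there is no reading), "fx", "fy", "cx", "cy" (pixels), "dist_coeffs" ([k1, k2, p1, p2, k3] as OpenCV has them; the pictures are not rectified), "eye" and "rotation" of the camera in the world. Camera axes: x right, y up, looking along -z (the intrinsics and any distortion apply to the point x, -y, -z); pixel columns grow to the right and rows downward; lengths in m; the calibration is good to about 2 mm. A picture is of the moment at which its call begins.
- ticket.hand_in(): hands the job in, once; it reports no verdict.
The state is a dict: "t": time; "qpos": joint angles; "qvel": joint speeds; "tau": joint torques, N m; "eef_pos": TCP position; "eef_rot": TCP orientation; "contact_force": force on the tool from outside, world axes, zero at the start; "ft_torque": the same for the moment, N m; "gripper_width": finger opening in m.
Only numpy, scipy, OpenCV 4.12 (cv2) and the standard library are available. Lean on these libraries where they do the work, as an engineer would, in place of code of your own. Each camera call takes 0.05 s, during which the arm holds its last target. There are 200 camera calls.

## Working session

There is one attempt and no reset: what is moved stays moved. The work goes in short steps, Python scripts to look and compute and a shell command to move; the robot and the scene stay as the last step left them, time stands still between calls to the robot, and variables do not carry over. Pictures are saved under pics/ and viewed, about 8 in all and at most 12, crops included, and the job is handed in when it is done.

```bash
mkdir -p pics; ls
python3 - <<'E'
from bench import sensors,cams,r
import cv2,numpy as np
for n in("scene","top"):
    c=cams.capture(n); cv2.imwrite(f"pics/{n}0.png",c["img"][:,:,::-1]); np.savez(f"{n}0.npz",**{k:np.array(v) for k,v in c.items()})
    print(n,c["eye"],np.round(c["rotation"],3),c["fx"],c["dist_coeffs"],(c["range_z"]>0).mean())
print(sensors.read_state())
E
```

```text
pics
scene [ 0.115485   -0.38541551  0.61623051] [ 0.373 -0.177 -0.395  0.821] 487.07769599355 [-0.07035242  0.          0.          0.          0.        ] 0.9960384114583334
top [0.55417428 0.04058898 0.89602526] [ 0.021 -0.04  -0.698  0.715] 489.83591739739455 [-0.11046855  0.          0.          0.          0.        ] 0.9958235677083334
{'t': 0.1, 'qpos': array([-1.32301629e+00,  2.13316128e-01, -3.49545092e-02,  1.32348807e+00,
       -2.44331719e-05,  1.57078679e+00]), 'qvel': array([-0.00077369,  0.00102736,  0.00311927, -0.0009251 ,  0.00112671,
        0.00048451]), 'tau': array([ 5.36233511e-04, -6.87240672e+01,  4.87812388e+01,  1.19818372e-02,
        4.52017457e-05,  2.96250823e-05]), 'eef_pos': array([ 0.12254893, -0.48445562,  0.23087766]), 'eef_rot': array([ 7.89069505e-01, -6.14303740e-01, -3.87195490e-04, -2.85961686e-04]), 'contact_force': array([-0.60282284, -0.18133836, -0.90801261]), 'ft_torque': array([-0.03530808,  0.03978875,  0.02944435]), 'gripper_width': 0.08499098300195763}
```

View pics/top0.png

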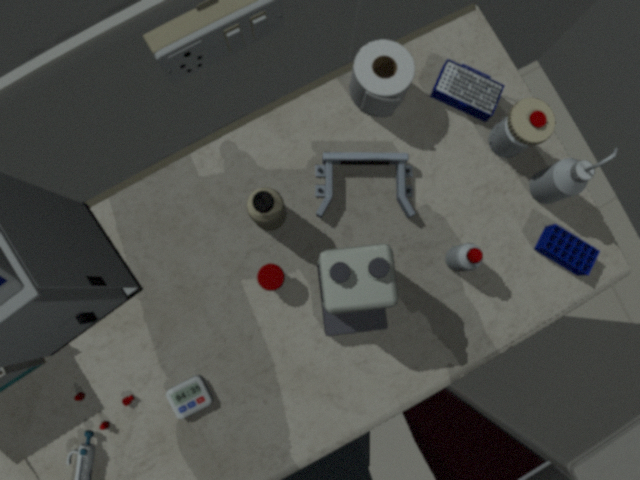

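View pics/scene0.png

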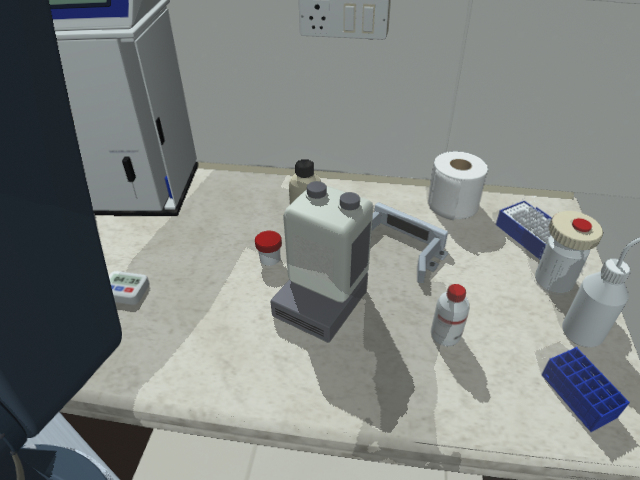

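Top view: pack tank at about (357,280) with its rear step at (355,320). The dock's stop is at (365,157) with flares ending at (320,213) and (411,213). Tall bottle at (265,205), cup at (271,277), small bottle at (468,257). Next I'll measure from depth.

```bash
cat > h.py <<'E'
import numpy as np,cv2
from scipy.spatial.transform import Rotation as R
def cloud(c):
    K=np.array([[c["fx"],0,c["cx"]],[0,c["fy"],c["cy"]],[0,0,1]],float)
    v,u=np.mgrid[:480,:640]
    p=cv2.undistortPoints(np.stack([u,v],-1).reshape(-1,1,2).astype(float),K,np.array(c["dist_coeffs"],float)).reshape(480,640,2)
    z=c["range_z"]; P=np.stack([p[...,0]*z,-p[...,1]*z,-z],-1)
    q=np.array(c["rotation"]); Rm=q if q.shape==(3,3) else R.from_quat(q).as_matrix()
    return P@Rm.T+c["eye"]
def box(W,m,name):
    p=W[m][:,:2]; rc=cv2.minAreaRect((p*1000).astype(np.float32)); print(name,m.sum(),np.round(rc[0],1),np.round(rc[1],1),round(rc[2],2))
    return p
E
python3 - <<'E'
from h import *
for n in("top","scene"):
    c=dict(np.load(n+"0.npz")); W=cloud(c); x,y,z=np.moveaxis(W,-1,0)
    if n=="top":
        v,u=np.mgrid[:480,:640]
        reg=lambda a,b,cc,d:(u>a)&(u<b)&(v>cc)&(v<d)
        print("table z",np.median(z[reg(230,300,330,400)]))
        box(W,reg(310,405,235,320)&(z>.183)&(z<.197),"tank top")
        box(W,reg(310,405,295,345)&(z>.034)&(z<.045),"step")
        box(W,reg(310,405,295,345)&(z>.015)&(z<.05),"stepall")
        box(W,reg(310,420,148,168)&(z>.035)&(z<.045),"stop top")
        box(W,reg(310,420,145,222)&(z>.025)&(z<.045),"dock")
        for a,b,cc,d,h,nm in((240,292,182,235,.14,"tall"),(252,292,258,295,.044,"cup"),(440,490,240,275,.09,"small")):
            box(W,reg(a,b,cc,d)&(z>h),nm)
    g=np.full((520,520),0,np.uint8) # 1mm grid x .25-.77 y -.26-.26
    m=(x>.25)&(x<.77)&(abs(y)<.26)&(z>.008)&(z<.25)
    o=np.argsort(z[m]); i=((.77-x[m][o])*1000).astype(int).clip(0,519); j=((.26-y[m][o])*1000).astype(int).clip(0,519)
    g[i,j]=np.clip(z[m][o]*1200,0,255)
    g=cv2.applyColorMap(cv2.dilate(g,np.ones((3,3))),cv2.COLORMAP_JET)
    for k in range(0,520,50):
        cv2.putText(g,str(770-k),(0,k+5),0,.35,(255,255,255));cv2.putText(g,str(260-k),(k,515),0,.35,(255,255,255))
    cv2.imwrite(f"pics/ortho_{n}.png",g)
E
python3 -c "
import cv2,numpy as np
cv2.imwrite('pics/o.png',cv2.resize(np.hstack([cv2.imread('pics/ortho_top.png'),cv2.imread('pics/ortho_scene.png')]),(800,400)))"
```

```text
table z -0.0005249088456805717
tank top 3752 [567.9 -31.5] [ 92.2 106.9] 7.79
step 1360 [506.9 -40.6] [ 63.5 111.1] 7.64
stepall 1369 [507.  -40.5] [ 63.6 110.9] 7.85
stop top 660 [789.5 -55.8] [ 16.4 154.1] 2.08
dock 1612 [740.2 -57. ] [115.6 178.5] 1.41
tall 362 [623.6  89.5] [166.4  33.5] 23.78
cup 607 [572.   87.1] [47.2 87.7] 7.29
small 210 [ 590.2 -101.1] [ 26.  291.2] 9.15
```

View pics/ortho_top.png

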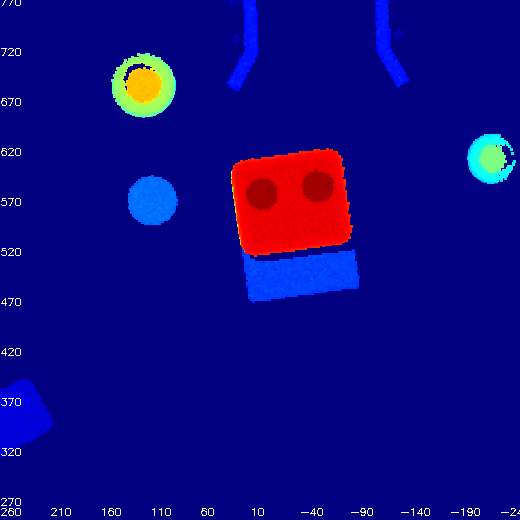

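Pack pose: origin about (546,-34), yaw about +7.7°. The tank measures 92x107 against 95x110 given, and the step is at z=40 mm, so both agree. Next I'll fit the dock more precisely with its known outline while I approach.

```bash
cat > fit.py <<'E'
from h import *
def dock(W,v=True):
    x,y,z=np.moveaxis(W,-1,0)
    def line(P,ax): # robust line fit: coordinate along ax vs other
        vx,vy,a,b=cv2.fitLine(P.astype(np.float32),cv2.DIST_HUBER,0,.01,.01).ravel()
        return np.array([vx,vy]),np.array([a,b])
    S=(x>.77)&(x<.81)&(y>-.12)&(y<.01)&(z>.033)&(z<.05)
    L=(x>.73)&(x<.77)&(y>-.01)&(y<.05)&(z>.024)&(z<.036)
    Rr=(x>.73)&(x<.77)&(y>-.15)&(y<-.10)&(z>.024)&(z<.036)
    for n,m in(("stop",S),("railL",L),("railR",Rr)):
        P=W[m][:,:2]; d,o=line(P,0); nrm=np.array([-d[1],d[0]]); e=(P-o)@nrm
        ang=np.degrees(np.arctan2(d[1],d[0])); print(n,m.sum(),"ang",round(ang,2),"mid",np.round(o*1000,1),"thick",np.round(np.percentile(e,[2,98])*1000,1))
def pack(W):
    x,y,z=np.moveaxis(W,-1,0)
    T=(x>.4)&(x<.85)&(abs(y)<.16)&(z>.183)&(z<.197)
    p=W[T][:,:2]; rc=cv2.minAreaRect((p*1000).astype(np.float32)); a=rc[2]; a=a-90 if a>45 else a
    c=np.array(rc[0]); o=c-22.5*np.array([np.cos(np.radians(a)),np.sin(np.radians(a))])
    print("tank",np.round(c,1),np.round(rc[1],1),"yaw",round(a,2),"pack origin",np.round(o,1)); return o,a
E
python3 - <<'E'
from fit import *
for n in("top","scene"):
    W=cloud(dict(np.load(n+"0.npz"))); print(n); dock(W); pack(W)
E
python3 -m inch '[[0.6,[30,43,0],[0,0,0]],[0.6,[60,86,0],[0,0,-1]],[0.6,[90,130,0],[0,0,-2]],[0.6,[120,173,0],[0,0,-3]],[0.6,[150,217,0],[0,0,-4]],[0.6,[180,260,0],[0,0,-5]],[0.6,[210,304,0],[0,0,-6]],[0.6,[240,348,0],[0,0,-6.5]],[0.6,[270,391,0],[0,0,-6.5]],[0.6,[294,432,0],[0,0,-6.5]],[0.6,[294,432,0],[0,0,-6.5]],[0.6,[294,432,0],[0,0,-6.5]]]'
```

```text
top
stop 581 ang -88.72 mid [790.  -54.5] thick [-7.1  7.2]
railL 149 ang 3.55 mid [749.7   9.3] thick [-5.8  5.8]
railR 145 ang 2.62 mid [ 749.5 -122.4] thick [-6.4  5.5]
tank [567.9 -31.5] [ 92.2 106.9] yaw 7.79 pack origin [545.6 -34.5]
scene
stop 472 ang -89.32 mid [784.8 -49.2] thick [-5.3 10.6]
railL 39 ang 12.17 mid [759.    5.6] thick [-3.6  6.5]
railR 101 ang 3.38 mid [ 748.9 -123.6] thick [-4.7  6.1]
tank [564.7 -33. ] [ 91.2 106.1] yaw 7.91 pack origin [542.4 -36.1]
t: 1.3
eef_pos: [0.4175, -0.05, 0.2304]
eef_rot: [0.754, -0.657, -0.001, -0.0]
contact_force: [0.4, -0.2, -0.0]
gripper_width: 0.0516
```

```bash
python3 -m inch '[[0.6,[0,-1,-45],[0,0,0]],[0.6,[0,-2,-90],[0,0,0]],[0.6,[0,-2,-135],[0,0,0]],[0.6,[0,-2,-170],[0,0,0]],[0.6,[0,-2,-200],[0,0,0]],[0.6,[0,-2,-217],[0,0,0]],[0.6,[0,-2,-217],[0,0,0]]]'
python3 - <<'E'
from bench import cams
from fit import *
c=cams.capture("scene");cv2.imwrite("pics/s1.png",c["img"][:,:,::-1])
c=cams.capture("top"); W=cloud(c); dock(W); pack(W)
E
```

```text
t: 2.0
eef_pos: [0.4154, -0.0523, 0.0115]
eef_rot: [0.754, -0.657, -0.002, 0.001]
contact_force: [0.0, -0.2, 0.7]
gripper_width: 0.0514
stop 581 ang -88.68 mid [790.  -54.1] thick [-7.5  7.1]
railL 148 ang 2.76 mid [749.8   9.4] thick [-5.8  5.5]
railR 147 ang 4.12 mid [ 749.7 -122.3] thick [-6.1  5.8]
tank [567.5 -31.8] [ 91.7 106.6] yaw 7.58 pack origin [545.2 -34.8]
```

View pics/s1.png

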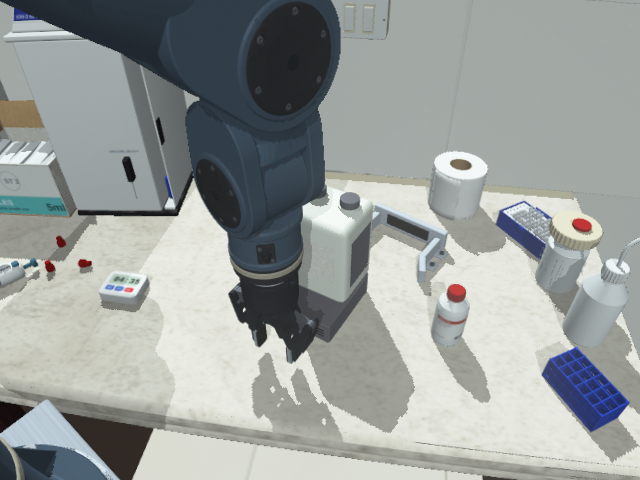

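The fingers at (255,330) and (298,345) stand behind the base. I need to check the wrist's forward extent at tank height before closing in.

Run:
```python
from bench import cams,sensors
from fit import *
s=sensors.read_state(); t=s["eef_pos"]; a=np.radians(7.7); f=np.array([np.cos(a),np.sin(a)]); l=np.array([-f[1],f[0]])
for n in("scene","top"):
    W=cloud(cams.capture(n)).reshape(-1,3); d=(W[:,:2]-t[:2]); F=d@f*1000; Lt=d@l*1000
    for z0 in(0.01,.02,.03,.05,.08,.1,.12,.14,.16,.18,.2,.22,.26,.3):
        m=(W[:,2]>z0)&(W[:,2]<z0+.02)&(abs(Lt)<110)&(abs(F)<(58 if z0<.04 else 100))
        print(n,z0,m.sum(),"F",np.round(np.percentile(F[m],[1,50,99]),0) if m.any() else"","L",np.round([Lt[m].min(),Lt[m].max()]) if m.any() else"")
```

```text
scene 0.01 154 F [-13.   0.  58.] L [-54.  39.]
scene 0.02 252 F [-13.  -6.  58.] L [-54.  39.]
scene 0.03 254 F [-12.  -7.  58.] L [-54.  39.]
scene 0.05 315 F [-14.  -8.   9.] L [-57.  58.]
scene 0.08 586 F [-18. -11.  13.] L [-64.  65.]
scene 0.1 667 F [-20. -11.  12.] L [-68.  68.]
scene 0.12 467 F [-19.  -5.  11.] L [-67.  65.]
scene 0.14 477 F [-38. -27.  18.] L [-38.  24.]
scene 0.16 650 F [-38. -28.  14.] L [-38.  24.]
scene 0.18 488 F [-38. -28.  15.] L [-36.  24.]
scene 0.2 590 F [-45. -34.  17.] L [-45.  29.]
scene 0.22 1050 F [-45. -33.  22.] L [-46.  39.]
scene 0.26 828 F [-46. -33.  15.] L [-47.  27.]
scene 0.3 1292 F [-61. -48.  33.] L [-62.  60.]
top 0.01 2 F [13. 13. 13.] L [28. 30.]
top 0.02 6 F [12. 13. 14.] L [27. 32.]
top 0.03 7 F [12. 14. 14.] L [26. 32.]
top 0.05 36 F [ 2.  9. 16.] L [32. 56.]
top 0.08 46 F [ 8. 14. 19.] L [25. 62.]
top 0.1 130 F [-11.   6.  15.] L [34. 68.]
top 0.12 146 F [-10.   2.  13.] L [33. 67.]
top 0.14 20 F [ 8. 31. 40.] L [-10.  37.]
top 0.16 1 F [21. 21. 21.] L [32. 32.]
top 0.18 0 F  L 
top 0.2 6 F [16. 20. 27.] L [37. 43.]
top 0.22 54 F [ 1. 18. 27.] L [36. 45.]
top 0.26 0 F  L 
top 0.3 74 F [38. 58. 63.] L [-62.  34.]
```

Wrist radius is at most 46 mm below z=0.28, and the tank rear will be about 57 mm ahead of the tool axis, so it clears. Closing to contact now.

```bash
python3 -m inch '[[0.6,[14,2,1],[0,0,0]],[0.6,[28,4,2],[0,0,0]],[0.6,[38,5,2],[0,0,0]],[0.6,[43,6,2],[0,0,0]],[0.6,[46,6,2],[0,0,0]],[0.6,[48,6.5,2],[0,0,0]],[0.6,[50,7,2],[0,0,0]],[0.6,[50,7,2],[0,0,0]]]'
cat > look.py <<'E'
from bench import cams,sensors
from fit import *
import sys
c=cams.capture("top"); o,a=pack(cloud(c)); s=sensors.read_state()
t=s["eef_pos"]*1000; X=R.from_quat(s["eef_rot"]).as_matrix()[:,0]; hy=np.degrees(np.arctan2(X[1],X[0]))+90
th=np.radians(1.5); d=o-np.array([712,-57.6]); f=np.array([np.cos(th),np.sin(th)])
ar=np.radians(a); fc=o-70*np.array([np.cos(ar),np.sin(ar)]); e=fc-t[:2]
print("rel dock x,y,yaw",np.round([d@f,-d[0]*f[1]+d[1]*f[0],a-1.5],1),"tcp",np.round(t,1),"handyaw",round(hy,1),"face from tcp fwd,left",np.round([e@[np.cos(ar),np.sin(ar)],-e[0]*np.sin(ar)+e[1]*np.cos(ar)],1),"F",np.round(s["contact_force"],1))
if len(sys.argv)>1:
    cv2.imwrite(sys.argv[1],c["img"][:,:,::-1])
E
python3 look.py
```

```text
t: 3.0
eef_pos: [0.4676, -0.0454, 0.0163]
eef_rot: [0.754, -0.657, -0.0, -0.0]
contact_force: [-3.3, -0.9, 1.0]
gripper_width: 0.0512
tank [571.6 -30.6] [ 91.2 106.5] yaw 8.01 pack origin [549.3 -33.7]
rel dock x,y,yaw [-162.    28.1    6.5] tcp [467.6 -45.4  16.4] handyaw 7.9 face from tcp fwd,left [12.5  0.2] F [-2.4 -0.6  0.2]
```

Contact made: 3 N, and face-to-TCP is 12.5 mm as predicted. Now I'll curve right using the two spread fingers.

```bash
python3 -m inch '[[0.6,[4,0.7,0],[0,0,-1]],[0.6,[8,1.5,0],[0,0,-2.5]],[0.6,[12,2.5,0],[0,0,-4]],[0.6,[16,3.5,0],[0,0,-6]],[0.6,[20,4.5,0],[0,0,-7.5]],[0.6,[23,5.5,0],[0,0,-9]],[0.6,[23,5.5,0],[0,0,-9]]]'; python3 look.py
```

```text
t: 3.75
eef_pos: [0.4913, -0.0398, 0.0164]
eef_rot: [-0.7, 0.714, 0.0, 0.001]
contact_force: [-0.9, -0.1, -0.6]
gripper_width: 0.0515
tank [597.7 -36.5] [ 91.  106.2] yaw 1.25 pack origin [575.2 -37. ]
rel dock x,y,yaw [-136.2   24.2   -0.3] tcp [491.2 -39.9  16.4] handyaw -1.1 face from tcp fwd,left [14.   1.1] F [-0.6  0.8  0.4]
```

```bash
python3 -m inch '[[0.6,[4,0,0],[0,0,-2]],[0.6,[8,0.5,0],[0,0,-4.5]],[0.6,[12,1,0],[0,0,-7]],[0.6,[16,1.5,0],[0,0,-9]],[0.6,[20,1.5,0],[0,0,-11]],[0.6,[24,1.5,0],[0,0,-13]],[0.6,[24,1.5,0],[0,0,-13]]]'; python3 look.py
```

```text
t: 4.5
eef_pos: [0.5073, -0.0834, 0.0165]
eef_rot: [-0.639, 0.769, 0.012, 0.015]
contact_force: [-1.4, -0.9, -0.2]
gripper_width: 0.0511
tank [617. -44.] [ 91.4 107.2] yaw 6.97 pack origin [594.7 -46.7]
rel dock x,y,yaw [-117.    13.9    5.5] tcp [507.4 -82.8  16.5] handyaw -10.5 face from tcp fwd,left [21.1 25.1] F [-0.3  0.7 -0.2]
```

The TCP went off to y=-83 instead of -38, so I'm checking the joints.

```bash
python3 -c "
from bench import sensors
s=sensors.read_state(); import numpy as np
print(np.round(s['qpos'],3),np.round(s['qvel'],3),s['eef_pos'],s['eef_rot'])"; python3 look.py pics/t2.png
```

```text
[-0.185  0.386 -0.373  0.812  0.038  3.141] [ 0.021 -0.008 -0.006 -0.002 -0.001 -0.001] [ 0.50735437 -0.08275091  0.01651243] [-0.63906587  0.76892026  0.01199763  0.01457742]
tank [616.9 -44.5] [ 91.9 106.7] yaw 6.86 pack origin [594.6 -47.2]
rel dock x,y,yaw [-117.1   13.5    5.4] tcp [507.3 -82.3  16.5] handyaw -10.5 face from tcp fwd,left [20.8 24.4] F [ 0.1  0.5 -0.5]
```

View pics/t2.png

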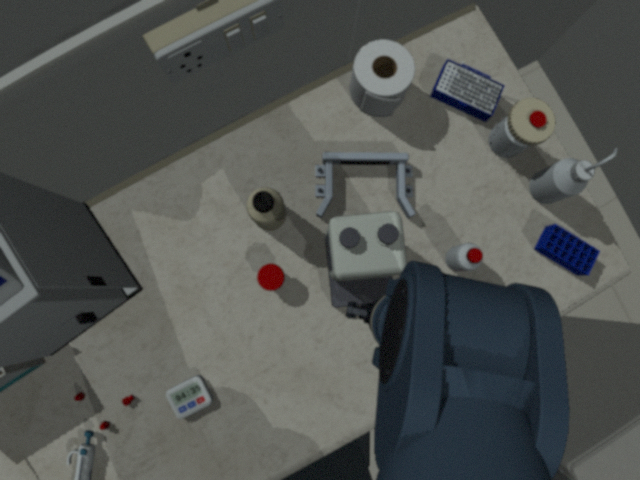

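The last joint hit its 3.14 limit on turning right. The pack is upright and ended well at rel. (-117, +13.5) mm, yaw 5.4°. I'll back off and turn the hand by half a turn, which gives the same shape and puts joint 6 mid-range.

```bash
python3 -m inch '[[0.6,[-20,-3,5],[0,0,0]],[0.6,[-45,-4,15],[0,0,0]],[0.6,[-60,0,20],[0,0,8]],[0.6,[-60,5,20],[0,0,16]],[0.6,[-60,10,20],[0,0,24]],[0.6,[-60,15,20],[0,0,32]],[0.6,[-60,19,20],[0,0,40]],[0.6,[-60,19,20],[0,0,48]],[0.6,[-60,19,20],[0,0,56]],[0.6,[-60,19,20],[0,0,64]],[0.6,[-60,19,20],[0,0,72]],[0.6,[-60,19,20],[0,0,80]]]'
python3 -m inch '[[0.6,[0,0,0],[0,0,8]],[0.6,[0,0,0],[0,0,16]],[0.6,[0,0,0],[0,0,24]],[0.6,[0,0,0],[0,0,32]],[0.6,[0,0,0],[0,0,40]],[0.6,[0,0,0],[0,0,48]],[0.6,[0,0,0],[0,0,56]],[0.6,[0,0,0],[0,0,64]],[0.6,[0,0,0],[0,0,72]],[0.6,[0,0,0],[0,0,80]],[0.6,[0,0,0],[0,0,88]],[0.6,[0,0,0],[0,0,96]]]'
cat >> look.py <<'E'
# turn needed to be straight down with hand yaw = given (flipped hand: tool x along +y)
y=float(sys.argv[2]) if len(sys.argv)>2 else a
hx=np.array([-np.sin(np.radians(y)),np.cos(np.radians(y)),0]); T=np.stack([hx,np.cross([0,0,-1],hx),[0,0,-1]],1)
print("turn to yaw",round(y,1),np.round((R.from_matrix(T)*R.from_quat(s["eef_rot"]).inv()).as_rotvec(degrees=True),1),"q",np.round(s["qpos"],2))
ff=np.array([np.cos(ar),np.sin(ar)])
print("shift to 20mm behind contact",np.round(fc-32.5*ff-t[:2],1))
E
python3 look.py
```

```text
t: 5.8
eef_pos: [0.4477, -0.0629, 0.0367]
eef_rot: [0.984, -0.175, -0.018, -0.003]
contact_force: [1.3, 0.4, -0.0]
gripper_width: 0.051
t: 7.0
eef_pos: [0.448, -0.0625, 0.0369]
eef_rot: [0.786, 0.617, -0.014, 0.012]
contact_force: [0.7, -0.2, -0.1]
gripper_width: 0.051
tank [617.  -44.2] [ 91.8 106.5] yaw 7.52 pack origin [594.7 -47.2]
rel dock x,y,yaw [-117.    13.5    6. ] tcp [447.9 -62.6  36.9] handyaw 166.8 face from tcp fwd,left [77.5 -4. ] F [0.8 0.5 0.5]
turn to yaw 7.5 [ 2.1 -0.1 20.7] q [-0.11  0.26 -0.5   0.82 -0.04  0.12]
shift to 20mm behind contact [45.2  2. ]
```

```bash
python3 -m inch '[[0.7,[0,2,-10],[1,0,7]],[0.7,[5,4,-20],[2,0,14]],[0.7,[15,6,-20.5],[2.1,0,20]],[0.7,[30,8,-20.5],[2.1,0,20]],[0.7,[44,8,-20.5],[2.1,0,20]],[0.7,[50,9,-20.5],[2.1,0,20]],[0.7,[56,9,-20.5],[2.1,0,20]],[0.7,[62,10,-20.5],[2.1,0,20]],[0.7,[64,10,-20.5],[2.1,0,20]],[0.7,[64,10,-20.5],[2.1,0,20]]]'; python3 look.py
```

```text
t: 8.05
eef_pos: [0.5119, -0.0525, 0.0164]
eef_rot: [0.664, 0.748, -0.001, -0.0]
contact_force: [-0.8, 0.4, -0.4]
gripper_width: 0.06
tank [617.6 -44.4] [ 91.3 106.6] yaw 7.16 pack origin [595.2 -47.2]
rel dock x,y,yaw [-116.4   13.4    5.7] tcp [511.7 -52.5  16.4] handyaw 186.8 face from tcp fwd,left [13.6 -5.2] F [-0.1 -1.1 -0.1]
turn to yaw 7.2 [ 0.  -0.1  0.4] q [-0.1   0.39 -0.37  0.82 -0.   -0.22]
shift to 20mm behind contact [-18.2  -7.5]
```

```bash
python3 -m inch '[[0.7,[4,0.7,0],[0,0,-1.5]],[0.7,[8,1.5,0],[0,0,-3.5]],[0.7,[12,2,0],[0,0,-5.5]],[0.7,[16,2.5,0],[0,0,-7.5]],[0.7,[20,3,0],[0,0,-9.5]],[0.7,[24,3,0],[0,0,-11.5]],[0.7,[28,3,0],[0,0,-13.5]],[0.7,[31,3,0],[0,0,-15]],[0.7,[31,3,0],[0,0,-15]]]'; python3 look.py
```

```text
t: 9.0
eef_pos: [0.5429, -0.0495, 0.0163]
eef_rot: [0.756, 0.654, -0.001, -0.001]
contact_force: [-0.7, 0.1, -0.3]
gripper_width: 0.0598
tank [656.9 -58.6] [ 83.6 108.8] yaw 1.02 pack origin [634.4 -59. ]
rel dock x,y,yaw [-77.6   0.6  -0.5] tcp [542.9 -49.6  16.4] handyaw 171.8 face from tcp fwd,left [ 21.3 -11. ] F [-0.5  0.5  0.7]
turn to yaw 1.0 [ 0.  -0.1  9.2] q [-0.09  0.44 -0.28  0.85 -0.    0.05]
shift to 20mm behind contact [-11.  -11.2]
```

The tank fit is now partly occluded (84x109), so I'm looking at the picture.

Run:
```python
from bench import cams
from fit import *
c=cams.capture("top"); W=cloud(c); I=c["img"][:,:,::-1]
cv2.imwrite("pics/t3.png",cv2.resize(I[130:330,260:480],None,fx=3,fy=3,interpolation=2)[:600])
x,y,z=np.moveaxis(W,-1,0); T=(x>.5)&(x<.85)&(abs(y)<.16)&(z>.183)&(z<.197); P=W[T][:,:2]*1000
# front edge: max x per y bin; left edge: max y per x bin; right: min y
yb=np.arange(-100,-10,8); fr=[(b+4,np.percentile(P[(P[:,1]>b)&(P[:,1]<b+8),0],98)) for b in yb if ((P[:,1]>b)&(P[:,1]<b+8)).sum()>20]
print("front",np.round(fr,0).tolist())
for b in range(600,720,10):
    q=P[(P[:,0]>b)&(P[:,0]<b+10),1]
    if len(q)>20: print(b+5,np.round([q.min(),q.max()],1))
```

```text
front [[-96.0, 695.0], [-88.0, 695.0], [-80.0, 697.0], [-72.0, 696.0], [-64.0, 695.0], [-56.0, 695.0], [-48.0, 697.0], [-40.0, 696.0], [-32.0, 696.0], [-24.0, 698.0], [-16.0, 696.0], [-8.0, 692.0]]
625 [-10.5  -4.8]
635 [-111.    -5.9]
645 [-111.2   -5.8]
655 [-111.    -5.6]
665 [-110.8   -6.8]
675 [-112.5   -6.6]
685 [-112.4   -6.5]
695 [-110.5   -7.9]
```

View pics/t3.png

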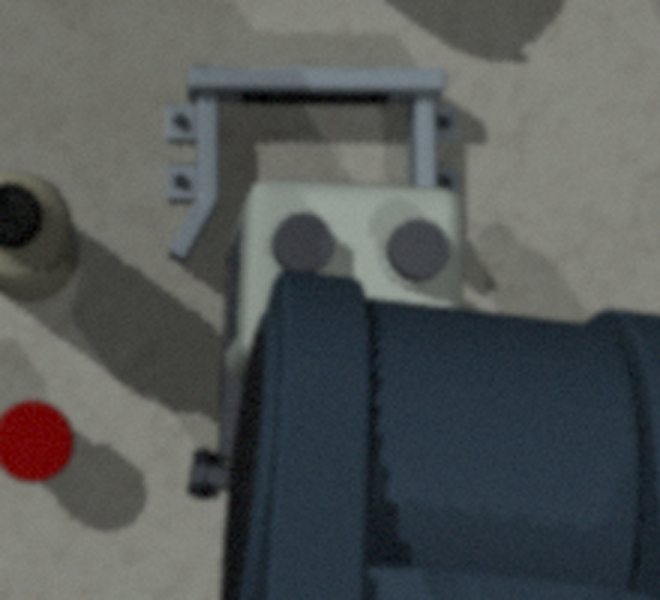

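The tank's visible edges give pack origin about (627.5, -59), yaw about 0°. It is centred at the frame mouth (crop (245..460, 185) between the rails at 215 and 415, parallax aside). The hand sits about 10 mm left and is rotated, so I'll recentre it and then push straight.

```bash
python3 -m inch '[[0.6,[-12,0,0],[0,0,0]],[0.6,[-25,-3,0],[0,0,3]],[0.6,[-25,-10,0],[0,0,8]],[0.6,[-22,-11.5,0],[0,0,9.5]],[0.6,[-12,-11.5,0],[0,0,9.5]],[0.6,[-4,-11,0],[0,0,9.5]],[0.6,[2,-11,0],[0,0,9.5]],[0.6,[7,-11,0],[0,0,9.5]],[0.6,[12,-11,0],[0,0,9.5]],[0.6,[17,-11,0],[0,0,9.5]],[0.6,[22,-10.5,0],[0,0,9.5]],[0.6,[22,-10.5,0],[0,0,9.5]]]'
cat > edge.py <<'E'
from bench import cams,sensors
from fit import *
c=cams.capture("top"); x,y,z=np.moveaxis(cloud(c),-1,0)
T=(x>.5)&(x<.85)&(abs(y)<.16)&(z>.183)&(z<.197); P=np.stack([x[T],y[T]],1)*1000
fx=P[:,0].max(); fr=np.array([(b+3,np.percentile(P[(P[:,1]>b)&(P[:,1]<b+6),0],98)) for b in range(-95,-25,6)])
k,m=np.polyfit(fr[:,0],fr[:,1],1); rows=[]
for b in np.arange(fx-50,fx-12,5):
    q=P[(P[:,0]>b)&(P[:,0]<b+5),1]; rows.append((b+2.5,*np.percentile(q,[1,99])) if len(q)>20 else (np.nan,)*3)
rows=np.array(rows); s=sensors.read_state()
print("front x at y-59",round(k*-59+m,1),"yaw(front)",round(-np.degrees(np.arctan(k)),1)); print(np.round(rows,0).tolist())
print("est origin x",round(k*-59+m+1.5-70,1),"tcp",np.round(s["eef_pos"]*1000,1),"F",np.round(s["contact_force"],1),s["t"],np.round(s["qpos"],2))
np.savez("last.npz",img=c["img"]); cv2.imwrite("pics/last.png",cv2.resize(c["img"][120:320,260:480,::-1],None,fx=3,fy=3,interpolation=2))
E
python3 edge.py
```

```text
t: 10.3
eef_pos: [0.5658, -0.06, 0.0164]
eef_rot: [0.699, 0.715, -0.0, 0.0]
contact_force: [1.3, 0.6, 0.2]
gripper_width: 0.0508
front x at y-59 715.1 yaw(front) 2.0
[[669.0, -29.0, -1.0], [674.0, -13.0, -1.0], [679.0, -106.0, -1.0], [684.0, -106.0, -1.0], [689.0, -106.0, -2.0], [694.0, -106.0, -2.0], [699.0, -104.0, -0.0], [704.0, -105.0, -2.0]]
est origin x 646.6 tcp [565.5 -60.   16.5] F [-0.  -0.4 -0.8] 10.35 [-0.11  0.48 -0.22  0.87 -0.   -0.13]
```

```bash
python3 -m inch '[[0.6,[3,0,0],[0,0,0]],[0.6,[6,0,0],[0,0,0]],[0.6,[9,0.5,0],[0,0,0]],[0.6,[12,0.5,0],[0,0,0]],[0.6,[15,0.5,0],[0,0,0]],[0.6,[18,0.5,0],[0,0,0]],[0.6,[21,0.5,0],[0,0,0]],[0.6,[21,0.5,0],[0,0,0]]]'; python3 edge.py
```

```text
t: 11.15
eef_pos: [0.5873, -0.0595, 0.0165]
eef_rot: [0.699, 0.715, -0.0, 0.0]
contact_force: [0.6, -0.3, -0.9]
gripper_width: 0.0511
front x at y-59 736.4 yaw(front) 1.9
[[690.0, -23.0, -1.0], [695.0, -15.0, -0.0], [700.0, -11.0, -1.0], [705.0, -10.0, -1.0], [710.0, -11.0, -0.0], [715.0, -104.0, -0.0], [720.0, -104.0, 0.0], [725.0, -104.0, -1.0]]
est origin x 667.9 tcp [587.2 -59.5  16.5] F [-0.1  0.4 -0.4] 11.2 [-0.1   0.52 -0.15  0.9  -0.   -0.12]
```

View pics/last.png

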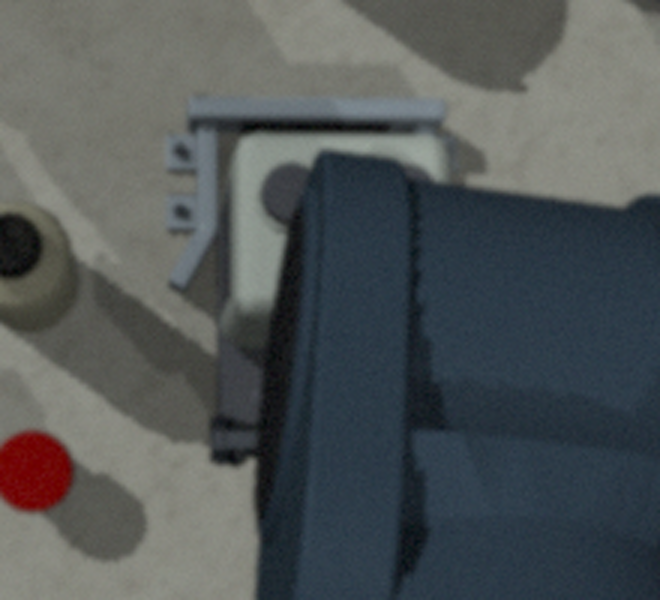

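The pack is in between the rails (left base edge at about (220,240), close to but clear of the left rail) and square. Continuing.

```bash
python3 -m inch '[[0.6,[4,0,0],[0,0,0]],[0.6,[8,0,0],[0,0,0]],[0.6,[12,0,0],[0,0,0]],[0.6,[16,0.3,0],[0,0,0]],[0.6,[20,0.3,0],[0,0,0]],[0.6,[24,0.3,0],[0,0,0]],[0.6,[28,0.5,0],[0,0,0]],[0.6,[31,0.5,0],[0,0,0]],[0.6,[34,0.5,0],[0,0,0]],[0.6,[36,0.5,0],[0,0,0]]]'; python3 edge.py
python3 -m inch '[[0.6,[1,0,0],[0,0,0]],[0.6,[2,0,0],[0,0,0]],[0.6,[3,0,0],[0,0,0]],[0.6,[3,0,0],[0,0,0]]]'
```

```text
t: 12.2
eef_pos: [0.6235, -0.059, 0.0165]
eef_rot: [0.699, 0.715, -0.0, 0.0]
contact_force: [-4.5, -0.1, 1.7]
gripper_width: 0.0509
t: 12.65
eef_pos: [0.6269, -0.059, 0.0165]
eef_rot: [0.699, 0.715, 0.0, 0.001]
contact_force: [-2.3, 0.2, -0.8]
gripper_width: 0.0513Traceback (most recent call last):
  File "edge.py", line 5, in <module>
    fx=P[:,0].max(); fr=np.array([(b+3,np.percentile(P[(P[:,1]>b)&(P[:,1]<b+6),0],98)) for b in range(-95,-25,6)])
                                       ~~~~~~~~~~~~~^^^^^^^^^^^^^^^^^^^^^^^^^^^^^^^^^
    return _quantile_unchecked(
        a, q, axis, out, overwrite_input, method, keepdims, weights)
    return _ureduce(a,
                    func=_quantile_ureduce_func,
    ...<5 lines>...
                    overwrite_input=overwrite_input,
                    method=method)
    r = func(a, **kwargs)
    result = _quantile(arr,
                       quantiles=q,
    ...<2 lines>...
                       out=out,
                       weights=wgt)
    slices_having_nans = np.isnan(arr[-1, ...])
                                  ~~~^^^^^^^^^
IndexError: index -1 is out of bounds for axis 0 with size 0
```

```bash
for i in 1; do python3 -m inch '[[0.6,[1,0,0],[0,0,0]],[0.6,[2,0,0],[0,0,0]],[0.6,[2,0,0],[0,0,0]]]'; done; python3 -m inch '[[0.6,[1,0,0],[0,0,0]],[0.6,[2,0,0],[0,0,0]],[0.6,[2,0,0],[0,0,0]]]'
```

```text
t: 12.95
eef_pos: [0.629, -0.059, 0.0165]
eef_rot: [0.699, 0.715, 0.0, 0.001]
contact_force: [-2.8, 0.6, -0.5]
gripper_width: 0.0514
t: 13.25
eef_pos: [0.6313, -0.059, 0.0165]
eef_rot: [0.699, 0.715, 0.0, 0.001]
contact_force: [-1.9, -0.1, -0.8]
gripper_width: 0.0512
```

```bash
python3 -m inch '[[0.6,[1,0,0],[0,0,0]],[0.6,[1.5,0,0],[0,0,0]],[0.6,[1.5,0,0],[0,0,0]]]'; python3 -m inch '[[0.6,[1,0,0],[0,0,0]],[0.6,[1.5,0,0],[0,0,0]],[0.6,[1.5,0,0],[0,0,0]]]'
python3 - <<'E'
from bench import cams
from fit import *
c=cams.capture("scene"); cv2.imwrite("pics/s4.png",cv2.resize(c["img"][150:350,250:470,::-1],None,fx=3,fy=3,interpolation=2))
E
```

```text
t: 13.55
eef_pos: [0.6314, -0.059, 0.0164]
eef_rot: [0.699, 0.715, -0.001, -0.0]
contact_force: [-13.8, -0.1, 9.2]
gripper_width: 0.0515
t: 13.85
eef_pos: [0.6313, -0.059, 0.0164]
eef_rot: [0.699, 0.715, -0.002, -0.001]
contact_force: [-14.3, 1.1, 9.6]
gripper_width: 0.0516
```

View pics/s4.png

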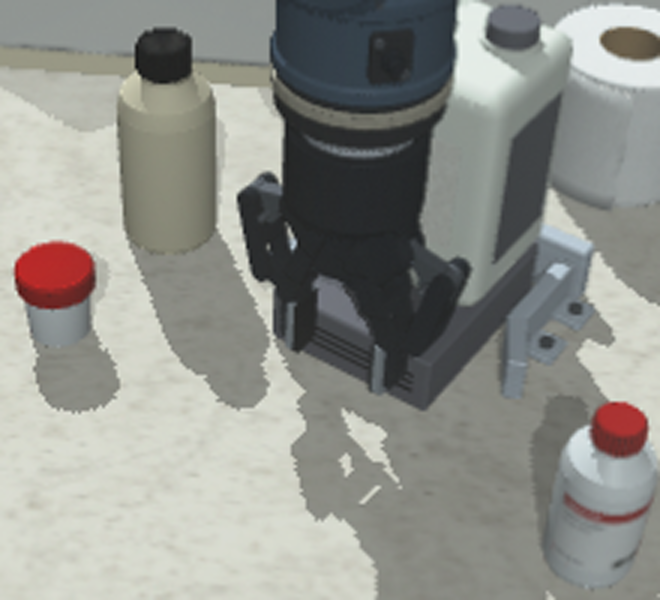

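It stopped hard at TCP x=631.3 (14 N), so the face is at 643.8 and the front at 783.8, which matches the measured stop (about 783). Everything is upright and the bystanders have not moved. Retreating to check.

```bash
python3 -m inch '[[0.6,[-10,0,0],[0,0,0]],[0.6,[-30,0,0],[0,0,0]],[0.6,[-65,0,0],[0,0,0]],[0.6,[-105,0,10],[0,0,0]],[0.6,[-150,0,40],[0,0,0]],[0.6,[-190,0,80],[0,0,0]],[0.6,[-230,0,120],[0,0,0]],[0.6,[-250,-40,150],[0,0,0]],[0.6,[-250,-85,170],[0,0,0]],[0.6,[-250,-130,180],[0,0,0]],[0.6,[-250,-170,180],[0,0,0]],[0.6,[-250,-170,180],[0,0,0]]]'
python3 - <<'E'
from bench import cams
from fit import *
c=cams.capture("top"); W=cloud(c); dock(W); pack(W); x,y,z=np.moveaxis(W,-1,0)
v,u=np.mgrid[:480,:640]
S=(x>.62)&(x<.70)&(y>-.14)&(y<.02)&(z>.034)&(z<.045)&(u>300)&(u<420)
P=W[S][:,:2]*1000; b=np.array([(k+4,np.percentile(P[(P[:,1]>k)&(P[:,1]<k+8),0],2)) for k in range(-105,-15,8)])
k,m=np.polyfit(b[:,0],b[:,1],1); print("rear edge at -60:",k*-60+m,"yaw",-np.degrees(np.arctan(k)))
W0=cloud(dict(np.load("top0.npz")))
for n,cx,cy,h in(("tall",.684,.118,.05),("cup",.572,.109,.04),("small",.613,-.231,.03)):
    for w in(W0,W):
        m=(abs(w[...,0]-cx)<.04)&(abs(w[...,1]-cy)<.04)&(w[...,2]>h); print(n,np.round(np.median(w[m],0)*1000,1))
cv2.imwrite("pics/t5.png",cv2.resize(c["img"][120:320,240:500,::-1],None,fx=3,fy=3,interpolation=2))
E
```

```text
t: 15.1
eef_pos: [0.3817, -0.2341, 0.1973]
eef_rot: [0.701, 0.713, -0.002, 0.001]
contact_force: [0.4, -0.1, -0.5]
gripper_width: 0.0511
stop 43 ang -10.45 mid [789.7   4.6] thick [-4.4  4.8]
railL 149 ang 2.97 mid [749.8   9.3] thick [-5.8  5.7]Traceback (most recent call last):
  File "<stdin>", line 3, in <module>
  File "fit.py", line 11, in dock
    P=W[m][:,:2]; d,o=line(P,0); nrm=np.array([-d[1],d[0]]); e=(P-o)@nrm
                      ~~~~^^^^^
  File "fit.py", line 5, in line
    vx,vy,a,b=cv2.fitLine(P.astype(np.float32),cv2.DIST_HUBER,0,.01,.01).ravel()
              ~~~~~~~~~~~^^^^^^^^^^^^^^^^^^^^^^^^^^^^^^^^^^^^^^^^^^^^^^^
cv2.error: OpenCV(4.12.0) /io/opencv/modules/imgproc/src/linefit.cpp:50: error: (-215:Assertion failed) count > 0 in function 'fitLine2D_wods'
```

The pack now hides the stop from above, so I'm dropping that fit.

Run:
```python
from bench import cams
from fit import *
c=cams.capture("top"); cv2.imwrite("pics/t5.png",cv2.resize(c["img"][120:320,240:500,::-1],None,fx=3,fy=3,interpolation=2))
W=cloud(c); pack(W); x,y,z=np.moveaxis(W,-1,0)
S=(x>.62)&(x<.70)&(y>-.14)&(y<.02)&(z>.034)&(z<.045)
P=W[S][:,:2]*1000; b=np.array([(k+4,np.percentile(q,2)) for k in range(-105,-15,8) if len(q:=P[(P[:,1]>k)&(P[:,1]<k+8),0])>5])
k,m=np.polyfit(b[:,0],b[:,1],1); print("rear edge at -60:",k*-60+m,"yaw",-np.degrees(np.arctan(k)),"y",P[:,1].min(),P[:,1].max())
W0=cloud(dict(np.load("top0.npz")))
for n,cx,cy,h in(("tall",.684,.118,.05),("cup",.572,.109,.04),("small",.613,-.231,.03)):
    for w in(W0,W):
        m=(abs(w[...,0]-cx)<.04)&(abs(w[...,1]-cy)<.04)&(w[...,2]>h); print(n,np.round(np.median(w[m],0)*1000,1))
```

```text
tank [735.2 -53. ] [ 90.5 106.8] yaw 1.25 pack origin [712.7 -53.5]
rear edge at -60: 643.8276056149896 yaw 1.3666272288986339 y -108.45674606104808 1.3121739424091852
tall [677.9 112.4 113.7]
tall [677.9 112.4 113.6]
cup [569.  107.5  48.9]
cup [568.9 107.6  49. ]
small [ 609.3 -223.2   80.7]
small [ 609.3 -223.3   81. ]
```

View pics/t5.png

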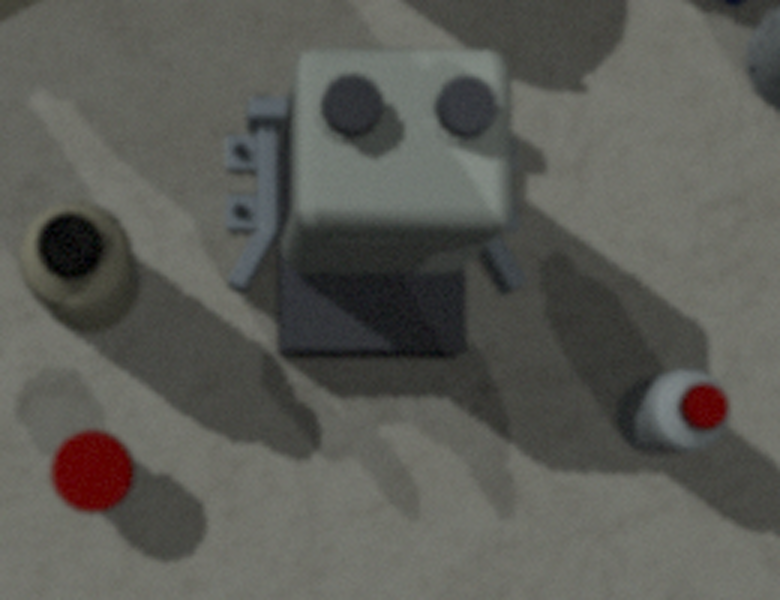

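The pack stands upright in the frame. Its rear edge at (370,353) is at x=643.8 mm with yaw 1.3°, equal to the stop's yaw of 1.3°. The bystanders moved by 0.1 mm at most.

```bash
python3 -c "
from bench import ticket; print(ticket.hand_in())"
```

```text
the job is handed in; nothing more can be done
None
```

The pack is home in the docking frame, upright, and the job is handed in. I pushed it only at the rear face of its base, with two spread fingertips about 16 mm above the worktop. I did not grasp or lift it, and saw no contact with the tank.

**What went wrong on the way:**
- **Joint limit:** partway through the push, joint 6 ran into its range limit (3.141 rad). The hand slid about 45 mm sideways along the base's rear face, and the pack stayed upright. I backed off, turned the hand by half a turn and carried on.
- **Blocked view:** near the frame the arm hid part of the tank from the top camera, so one position estimate was poor and I used the visible edges instead. Deeper in, the edge check failed, so I judged the final approach by force.

**Last checks:**
- **Stop:** the final push stopped hard at about 14 N. The pack's front then lay at x ≈ 784 mm, against about 783 mm measured for the stop's inner face before the push.
- **Squareness:** the pack's rear edge reads a yaw of 1.4° and its tank 1.3°, against 1.3° for the stop, so it sits flat.
- **Side position:** the pack sits about 4 mm left of the frame's centre line, within the 5 mm play.
- **Bystanders:** the tall bottle, small bottle and cup each read within about 0.3 mm of their starting positions.
- **Time and robot:** it took about 15 s in all, and the robot was clear of everything at hand-in.

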